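# Open the polish tin on the shoe rack

## Task

Open the low, wide polish tin (not the tall narrow one): unscrew its black cap anticlockwise in a couple of twists, taking a fresh grip between them, until it comes free, then lift it off. Set the cap down, without dropping it, the right way up on the floor of the grey dish, and let go.

Things in the scene. Friction and masses are not known exactly. Their poses are not given: they have to be found in the camera images.
- tin: Low wide aluminium tin in a square pine holder (84 mm square, 24 mm high), all fixed. Origin: centre of the holder's underside, on the ledge; z up the tin's axis. Body 52 mm wide up to 62 mm above the ledge, then the neck, hidden by the cap. Two brass studs on the holder, 36 mm either side of the axis, mark the tin's x axis. The other, tall narrow tin (150 mm) in such a holder is not it.
- cap: Loose black cap of the low tin, 50 g, 58 mm in diameter, 16 flat facets round its side, 34 mm high, closed top. Origin: centre of its lower rim, z up; shut, the rim is about 64 mm above the ledge. At the start its x axis (the rib) lies 95 to 125 degrees clockwise, seen from above, of the tin's x axis; lugs inside hold it down, and clockwise it soon meets a stop.
- cap_rib (a point): Middle of the straight raised rib (2 mm high) across the cap's top along the cap's x axis; 36 mm above the cap's origin. Turned anticlockwise until the rib is in line with the studs, within 18 degrees, the cap is free to lift straight off; a stop ends the turn about 20 degrees past. A sprung seal (3 N) makes it need about 0.15 N m to turn and raises it some 4 mm when free and let go.
- dish: Loose round shallow grey ceramic dish between the two tins, 0.5 kg, 170 mm across the rim, 140 mm across the foot, 20 mm high. Origin: centre of its underside; its flat inner floor is 6 mm above that and about 130 mm across.
Things that resemble listed ones, but are neither listed nor needed, are in the scene too. Leave any green or purple look-alike of the tin alone.

How it is judged:
On the way, in this order (a step that is already met when the one before it is completed fails the run):
1. the cap, still on its tin, has been turned to where it is free (its rib in line with the studs within 23 degrees) (angle between the x axis of cap and the x axis of tin, either way round below 0.4 rad and horizontal distance between cap and tin below 0.006 m and z of cap in the frame of tin below 0.074 m), for 0.1 s.
2. the cap is lifted clear of the tin (z of cap in the frame of tin above 0.095 m), for 0.1 s.
At the end, for the whole second after the job is handed in: The cap stands right way up (within 10 degrees) and at rest on the floor of the dish, its centre within 45 mm of the dish's centre; the dish stands level on the ledge (horizontal distance between cap and dish below 0.045 m and z of cap in the frame of dish between 0.002 and 0.012 m and angle between cap's own z axis and vertical below 0.17 rad and angle between dish's own z axis and vertical below 0.1 rad and height (world z) of dish below 0.01 m and linear speed of cap below 0.03 m/s); the robot touches nothing.
It fails at once if the cap is let go over the dish while its rim is more than 30 mm above the dish's floor (horizontal distance between cap and dish below 0.07 m and z of cap in the frame of dish above 0.036 m and contact force between the fingers and cap below 0.05 N).
It also fails if it takes over 61 s, if anything falls off the work surface, if the arm or the gripper's body presses on something with over 40 N, if the wrist force passes 120 N, or if a joint passes its speed limit or range.

## Robot

A 7-joint arm with a two-finger parallel gripper is mounted at the origin on the work surface. World frame = base frame: x ahead of the robot, y to its left, z up, the work surface at z = 0. Lengths are in m, angles in rad, forces in N, time in s.
With the tool pointing down it reaches from about 0.425 to 1.025 m from the base axis. Payload 9.4 kg.
Tool frame: the origin (TCP) lies midway between the tips of the shut fingers; the grasp point (between the pads) lies 19 mm behind it; z points along the fingers, y is the direction in which the jaws open and shut (so a half turn about z gives the same grasp; the last joint's range is limited). The gripper opens to 93 mm and grips with 3 to 60 N. Pads are 15 mm wide; open, the fingers measure 128 mm over their backs; the gripper's body (75 mm by 188 mm) begins 65 mm behind the grasp point.
Start: joints at [-1.311, 0.599, -0.003, 1.599, 0.002, 0.943, -0.08], TCP at [0.24, 0.684, 0.191] pointing down, gripper open.
Joint ranges: [-2.57, 2.57], [-0.35, 1.97], [-1.29, 1.29], [0.11, 2.56], [-1.05, 4.19], [0.11, 1.86], [-2.63, 2.63]. Speed limits (rad/s): [2.22, 2.22, 3.01, 3.01, 3.14, 3.14, 3.14].

## Interface

Orientations are given as a unit quaternion [w, x, y, z].
In Python, from cell import robot, vision gives the robot as it stands. The module is installed in compiled form; this text tells all that it offers.
- The arm moves only by the shell command python3 -m inch 'ROWS' [OPENING]. ROWS is JSON, a list of rows, each an object with "xyz": the shift along the tool's x, y, z in m, a list of three; "rotation": the turn, a rotation vector about the tool's x, y, z in rad, a list of three. A call has 1 to 8 rows; each row is the pose to reach, as a shift and turn from the pose commanded when the call began, along the tool's axes at that moment; what a row does not reach only later rows make up. A row lasts 1/12 s, in which the tool goes at most 41.7 mm and 7.16 degrees, less where a joint would pass 70% of its speed; a pose out of reach is approached as far as the arm can. A call with a gripper value outside its range is refused whole. OPENING is the closure, from 0 (fully open) to 1 (shut), set as the call begins (- or left out, the last holds). The fingers move at their own pace and stop on an object; the grip force is fixed at half the most. Time passes only in rows, so rows that repeat a pose let the fingers close. It gives the time, the measured TCP pose, the force and the opening at its end, in the units of the state.
- robot.read_state(): the state, without advancing time (a new reading comes with each control period).
- vision.grab_frame(name): name is "scene" or "side" or "wrist"; returns the picture (480x640x3 uint8, red, green, blue); there is no depth.
- vision.camera_model(name): a dict with "fx", "fy", "cx", "cy" (pixels), "distortion" ([k1, k2, p1, p2, k3] as OpenCV has them; the pictures are not rectified), "R" (3x3) and "t" (3): a world point X has camera coordinates R X + t. Camera axes: x right, y down, z forward; pixel columns grow to the right and rows downward; lengths in m; the calibration is good to about 2 mm. A picture is of the moment at which its call begins: read the wrist's pose just before it. camera_model takes no time and is no camera call; for the wrist camera it gives the pose at the moment of the call.
- robot.sign_off(): hands the job in, once; it reports no verdict.
Trained networks look in the newest picture that a camera, given by its name, has taken for a name from the list of things; names that differ only in an ending like _2 or _b are one class to them, and where a whole thing is asked for, a point or a joint stands for the part that bears it (a point fixed in the world has none). Each returns a list of dicts, best first, with "confidence" (0 to 1); they miss things now and then, are a little off and sometimes report something else, mostly with a low value. They report only what shows in the picture. A call takes as long as a camera call. They do not tell look-alikes from the thing itself.
- vision.spot_in(camera, target): "bbox" ([left, top, right, bottom] in pixels, round what is visible of it).
The state is a dict: "time": time; "q": joint angles; "qvel": joint speeds; "joint_torque": joint torques, N m; "position": TCP position; "eef_rot": TCP orientation; "contact_force": force on the tool from outside, world axes, zero at the start; "ft_torque": the same for the moment, N m; "opening": opening from 0.0 (shut) to 1.0 (fully open).
Only numpy, scipy, OpenCV 4.12 (cv2) and the standard library are available. Lean on these libraries where they do the work, as an engineer would, in place of code of your own. Each camera call takes 0.05 s, during which the arm holds its last target. There are 200 camera calls.

## Working session

There is one attempt and no reset: what is moved stays moved. The work goes in short steps, Python scripts to look and compute and a shell command to move; the robot and the scene stay as the last step left them, time stands still between calls to the robot, and variables do not carry over. Pictures are saved under pics/ and viewed, about 8 in all and at most 12, crops included, and the job is handed in when it is done.

```bash
mkdir -p pics
python3 - <<'E'
from cell import robot, vision
import cv2, numpy as np
s=robot.read_state(); print({k:np.round(v,3).tolist() for k,v in s.items()})
for n in ["scene","side"]:
    im=vision.grab_frame(n); cv2.imwrite(f"pics/{n}0.png",im[:,:,::-1])
    for t in ["tin","cap","dish","cap_rib"]:
        try: print(n,t,[(np.round(d["bbox"]).tolist(),round(d["confidence"],2)) for d in vision.spot_in(n,t)][:4])
        except Exception as e: print(t,e)
E
```

```text
{'time': 0.0, 'q': [-1.311, 0.6, -0.003, 1.6, 0.002, 0.943, -0.08], 'qvel': [-0.001, -0.0, -0.001, -0.0, 0.0, -0.002, -0.002], 'joint_torque': [-0.001, -76.506, 1.497, -25.236, -0.052, 0.017, 0.0], 'position': [0.239, 0.684, 0.19], 'eef_rot': [-0.0, 0.168, 0.986, -0.001], 'contact_force': [-0.125, 0.205, -1.338], 'ft_torque': [-0.01, 0.035, -0.002], 'opening': 1.001}
scene tin [([294.0, 195.0, 332.0, 234.0], 0.94), ([271.0, 252.0, 315.0, 278.0], 0.85), ([190.0, 194.0, 224.0, 230.0], 0.84), ([250.0, 187.0, 285.0, 222.0], 0.58)]
scene cap [([279.0, 234.0, 305.0, 253.0], 0.96)]
scene dish [([319.0, 291.0, 393.0, 342.0], 0.81)]
scene cap_rib [([279.0, 232.0, 301.0, 256.0], 0.93), ([270.0, 254.0, 313.0, 284.0], 0.23)]
side tin [([344.0, 279.0, 386.0, 312.0], 0.84), ([367.0, 384.0, 427.0, 459.0], 0.81), ([275.0, 331.0, 331.0, 404.0], 0.71), ([352.0, 302.0, 396.0, 356.0], 0.67)]
side cap [([349.0, 250.0, 377.0, 280.0], 0.86)]
side dish [([336.0, 222.0, 404.0, 253.0], 0.91)]
side cap_rib [([350.0, 251.0, 379.0, 277.0], 0.93)]
```

```bash
cat > h.py <<'E'
from cell import robot, vision
import cv2, numpy as np
from scipy.spatial.transform import Rotation as Rn
def ray(m,uv):
    K=np.array([[m["fx"],0,m["cx"]],[0,m["fy"],m["cy"]],[0,0,1]])
    p=cv2.undistortPoints(np.array([[uv]],float),K,np.array(m["distortion"]))[0,0]
    R=np.array(m["R"]);t=np.array(m["t"])
    return -R.T@t, R.T@np.array([p[0],p[1],1])
def proj(m,X):
    K=np.array([[m["fx"],0,m["cx"]],[0,m["fy"],m["cy"]],[0,0,1]])
    return cv2.projectPoints(np.atleast_2d(np.array(X,float)),cv2.Rodrigues(np.array(m["R"]))[0],np.array(m["t"]),K,np.array(m["distortion"]))[0][:,0]
def atz(m,uv,z):
    o,d=ray(m,uv); return o+d*(z-o[2])/d[2]
def tri(ms,uvs):
    A=np.zeros((3,3));b=np.zeros(3);L=[]
    for m,uv in zip(ms,uvs):
        o,d=ray(m,uv);d=d/np.linalg.norm(d);P=np.eye(3)-np.outer(d,d);A+=P;b+=P@o;L.append((o,P))
    X=np.linalg.solve(A,b); return X,[np.linalg.norm(P@(X-o)) for o,P in L]
def tool(s=None):
    s=s or robot.read_state(); q=s["eef_rot"]; return np.array(s["position"]),Rn.from_quat([q[1],q[2],q[3],q[0]]).as_matrix()
E
python3 - <<'E'
from h import *
a,b=vision.camera_model("scene"),vision.camera_model("side")
c=lambda l:((l[0]+l[2])/2,(l[1]+l[3])/2)
print("cap",tri([a,b],[c([279,234,305,253]),c([349,250,377,280])]))
print("dish",tri([a,b],[c([319,291,393,342]),c([336,222,404,253])]))
print(a["t"],b["t"])
A=cv2.imread("pics/scene0.png")[150:390,150:470];B=cv2.imread("pics/side0.png")[190:430,220:540]
cv2.imwrite("pics/c0.png",np.vstack([cv2.resize(A[:,:],(400,300))*1 if 0 else cv2.resize(A,None,fx=1.25,fy=1.25),cv2.resize(B,None,fx=1.25,fy=1.25)]) if 0 else np.hstack([cv2.resize(A,(400,300)),cv2.resize(B,(400,300))]))
E
```

```text
cap (array([ 0.49526063, -0.23753819,  0.08087174]), [np.float64(0.0002666030636209149), np.float64(0.00026660306362077545)])
dish (array([0.55152011, 0.00525631, 0.00804114]), [np.float64(0.005042314760863393), np.float64(0.005042314760863291)])
[ 0.41936164 -0.08927708  1.54187387] [-0.43458845  0.02886497  1.27357918]
```

View pics/c0.png

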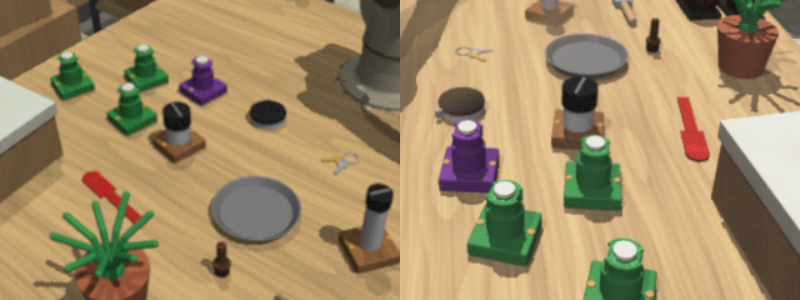

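The low tin (one with the pine holder, scene pixel ≈(292,244), side ≈(363,265)) is at about (0.495, −0.238). The grey dish is at (0.55, 0.005), with green and purple look-alikes close behind the tin.

```bash
cat >> h.py <<'E'
def go(target):
    p,R=tool(); print("shift",np.round(R.T@(np.array(target)-p),4),"toolx",np.round(R[:,0],3),"tilt",np.round(R[:2,2],4),"yaw x deg",np.degrees(np.arctan2(R[1,0],R[0,0])).round(1))
E
python3 - <<'E'
from h import *
m=vision.camera_model("wrist");p,R=tool();C=-np.array(m["R"]).T@m["t"]
print("cam in tool",R.T@(C-p),"axes",(np.array(m["R"])@R).round(2).tolist(),m["fx"])
go([0.52,0.25,0.36]); go([0.50,-0.23,0.33])
a,b=vision.camera_model("scene"),vision.camera_model("side")
for n,m,l in (("scene",a,[(294,195,332,234),(190,194,224,230),(250,187,285,222)]),("side",b,[(344,279,386,312),(367,384,427,459),(275,331,331,404),(352,302,396,356)])):
  for q in l: print(n,atz(m,((q[0]+q[2])/2,(q[1]+q[3])/2),0.035).round(3))
E
```

```text
cam in tool [ 6.60686930e-02  1.84640900e-04 -1.94437815e-01] axes [[0.0, 1.0, -0.0], [-0.97, 0.0, -0.24], [-0.24, 0.0, 0.97]] 338.92217356973765
shift [-0.4082 -0.3172 -0.1692] toolx [-0.944  0.33  -0.   ] tilt [ 0.     -0.0001] yaw x deg 160.7
shift [-0.5479 -0.7768 -0.1391] toolx [-0.944  0.33  -0.   ] tilt [ 0.     -0.0001] yaw x deg 160.7
scene [ 0.311 -0.323  0.035]
scene [ 0.495 -0.586  0.035]
scene [ 0.355 -0.468  0.035]
side [ 0.494 -0.28   0.035]
side [ 0.489 -0.604  0.035]
side [ 0.356 -0.474  0.035]
side [ 0.493 -0.386  0.035]
```

```bash
W='{"xyz":[0,0,0],"rotation":[0,0,0]}'
python3 -m inch '[{"xyz":[-0.08,-0.06,-0.15],"rotation":[0,0,0]},{"xyz":[-0.08,-0.06,-0.15],"rotation":[0,0,0]},{"xyz":[-0.08,-0.06,-0.15],"rotation":[0,0,0]},{"xyz":[-0.408,-0.317,-0.169],"rotation":[0,0,0]},{"xyz":[-0.408,-0.317,-0.169],"rotation":[0,0,0]},{"xyz":[-0.408,-0.317,-0.169],"rotation":[0,0,0]},{"xyz":[-0.408,-0.317,-0.169],"rotation":[0,0,0]},{"xyz":[-0.408,-0.317,-0.169],"rotation":[0,0,0]}]'
python3 -m inch '[{"xyz":[-0.26,-0.2,0],"rotation":[0,0,0]},{"xyz":[-0.26,-0.2,0],"rotation":[0,0,0]},{"xyz":[-0.26,-0.2,0],"rotation":[0,0,0]},{"xyz":[-0.26,-0.2,0],"rotation":[0,0,0]},{"xyz":[-0.26,-0.2,0],"rotation":[0,0,0]},{"xyz":[-0.26,-0.2,0],"rotation":[0,0,0]},{"xyz":[-0.26,-0.2,0],"rotation":[0,0,0]},{"xyz":[-0.26,-0.2,0],"rotation":[0,0,0]}]'
python3 -c "
from h import *
go([0.49,-0.21,0.33]);print(robot.read_state()['time'],robot.read_state()['q'])"
```

```text
time: 1.17
position: [0.3904, 0.4513, 0.3254]
eef_rot: [0.0, 0.168, 0.986, 0.0]
contact_force: [0.9, 0.6, -0.6]
opening: 1.002
time: 1.83
position: [0.5701, 0.1757, 0.3252]
eef_rot: [0.0, 0.168, 0.986, 0.0]
contact_force: [1.3, 0.4, -0.0]
opening: 0.999
shift [-0.0523 -0.3904 -0.0048] toolx [-0.943  0.332 -0.001] tilt [ 0.0009 -0.0002] yaw x deg 160.6
1.8333 [-0.50733486  0.31793893  0.15417264  1.74416543 -0.05384091  1.0827892
  0.89724704]
```

```bash
python3 -m inch '[{"xyz":[-0.05,-0.39,0],"rotation":[0,0,0.9]},{"xyz":[-0.05,-0.39,0],"rotation":[0,0,0.9]},{"xyz":[-0.05,-0.39,0],"rotation":[0,0,0.9]},{"xyz":[-0.05,-0.39,0],"rotation":[0,0,0.9]},{"xyz":[-0.05,-0.39,0],"rotation":[0,0,0.9]},{"xyz":[-0.05,-0.39,0],"rotation":[0,0,0.9]},{"xyz":[-0.05,-0.39,0],"rotation":[0,0,0.9]},{"xyz":[-0.05,-0.39,0],"rotation":[0,0,0.9]}]'
python3 - <<'E'
from h import *
go([0.49,-0.21,0.33])
E
```

```text
time: 2.5
position: [0.4989, -0.1493, 0.3252]
eef_rot: [0.0, 0.583, 0.813, 0.0]
contact_force: [0.5, -1.0, -0.2]
opening: 1.002
shift [-0.0546 -0.0279 -0.0048] toolx [-0.321  0.947 -0.   ] tilt [0.0011 0.0002] yaw x deg 108.7
```

```bash
cat >> h.py <<'E'
def shot(name,tag,targets=()):
    m=vision.camera_model(name); im=vision.grab_frame(name)[:,:,::-1].copy(); cv2.imwrite(f"pics/{tag}.png",im)
    out={}
    for t in targets:
        out[t]=[(np.round(d["bbox"],1).tolist(),round(d["confidence"],2)) for d in vision.spot_in(name,t)][:3]; print(t,out[t])
    import pickle; pickle.dump(m,open(f"pics/{tag}.pkl","wb"))
    return m,im,out
E
python3 - <<'E'
from h import *
shot("wrist","w1",["tin","cap","cap_rib","dish"])
E
```

```text
tin [([130.5, 230.2, 203.8, 300.1], 0.92), ([262.4, 215.1, 336.3, 271.6], 0.9), ([178.2, 349.6, 208.2, 377.4], 0.66)]
cap [([268.4, 243.2, 317.8, 292.7], 0.94)]
cap_rib [([273.6, 244.7, 316.5, 291.1], 0.9)]
dish [([331.3, 38.9, 451.7, 167.3], 0.73)]
```

```bash
python3 -m inch '[{"xyz":[-0.1,0.03,0.03],"rotation":[0,0,0]},{"xyz":[-0.1,0.03,0.03],"rotation":[0,0,0]},{"xyz":[-0.1,0.03,0.03],"rotation":[0,0,0]},{"xyz":[-0.1,0.03,0.03],"rotation":[0,0,0]},{"xyz":[-0.1,0.03,0.03],"rotation":[0,0,0]},{"xyz":[-0.1,0.03,0.03],"rotation":[0,0,0]}]'
python3 - <<'E'
from h import *
shot("wrist","w2",["tin","cap","cap_rib","dish"])
a=cv2.imread("pics/w1.png");b=cv2.imread("pics/w2.png")
cv2.imwrite("pics/w12.png",np.hstack([a[:,120:520],b[:,120:520]]))
E
```

```text
time: 3.25
position: [0.561, -0.2303, 0.2945]
eef_rot: [-0.001, 0.579, 0.815, 0.0]
contact_force: [-0.2, -0.9, 0.2]
opening: 0.998
tin [([168.6, 363.4, 244.5, 410.1], 0.98), ([223.8, 247.1, 281.8, 312.7], 0.94), ([121.9, 267.8, 168.9, 311.5], 0.71)]
cap [([236.5, 169.9, 291.4, 225.3], 0.95)]
cap_rib []
dish [([306.5, 0.0, 443.0, 94.0], 0.95)]
```

View pics/w12.png

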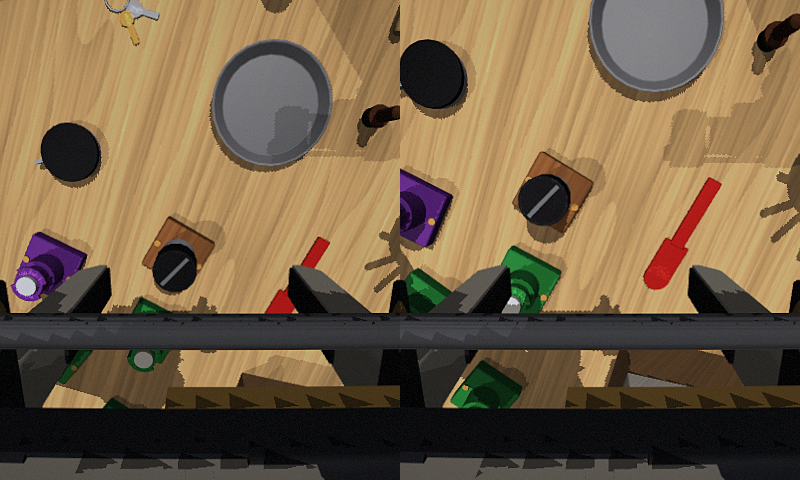

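Both wrist views show the low tin, with its cap at w1 ≈(293,268) and w2 ≈(264,199), the light rib running diagonally, and brass studs on the holder. I'll enlarge for studs and rib.

Run:
```python
import cv2,numpy as np
a=cv2.imread("pics/w1.png")[210:300,250:350];b=cv2.imread("pics/w2.png")[145:245,220:320]
cv2.imwrite("pics/z.png",np.hstack([cv2.resize(a,(400,360),interpolation=2),cv2.resize(b[:90],(400,360),interpolation=2)]))
for n,r in (("w1",(210,300,250,350)),("w2",(145,245,220,320))):
    im=cv2.imread(f"pics/{n}.png")[r[0]:r[1],r[2]:r[3]].astype(int)
    B,G,R=im[...,0],im[...,1],im[...,2]
    m=((R>140)&(G>95)&(B<90)).astype(np.uint8)
    k,l,s,c=cv2.connectedComponentsWithStats(m)
    print(n,[(s[i,4],(c[i]+[r[2],r[0]]).round(1).tolist()) for i in range(1,k) if s[i,4]>3])
```

```text
w1 [(np.int32(10), [307.5, 212.5]), (np.int32(719), [327.6, 228.8]), (np.int32(5), [341.0, 214.0]), (np.int32(40), [276.7, 243.0]), (np.int32(18), [347.6, 257.5]), (np.int32(4), [328.0, 257.5]), (np.int32(32), [318.9, 268.1]), (np.int32(4), [272.0, 274.5]), (np.int32(4), [316.0, 282.5]), (np.int32(11), [348.5, 296.4]), (np.int32(4), [259.5, 296.0]), (np.int32(42), [269.7, 297.0]), (np.int32(4), [286.5, 294.2]), (np.int32(4), [294.5, 294.8]), (np.int32(5), [287.4, 297.8])]
w2 [(np.int32(4), [284.8, 145.2]), (np.int32(533), [308.0, 170.7]), (np.int32(40), [270.0, 151.0]), (np.int32(43), [279.0, 156.6]), (np.int32(8), [259.1, 158.9]), (np.int32(41), [264.8, 165.3]), (np.int32(11), [277.1, 164.7]), (np.int32(24), [247.2, 178.3]), (np.int32(44), [293.9, 207.3]), (np.int32(5), [303.8, 204.2]), (np.int32(19), [299.1, 212.8]), (np.int32(5), [236.0, 209.4]), (np.int32(4), [284.8, 232.5]), (np.int32(5), [277.0, 240.0]), (np.int32(5), [256.0, 240.4]), (np.int32(8), [238.9, 243.4])]
```

View pics/z.png

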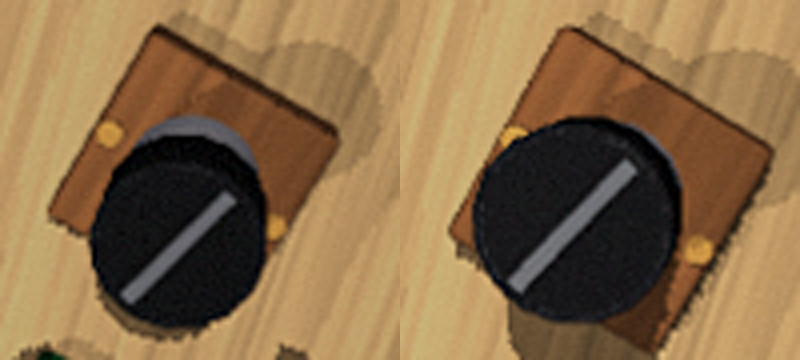

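Run:
```python
from h import *
import pickle
m=[pickle.load(open(f"pics/{n}.pkl","rb")) for n in("w1","w2")]
T=lambda a,b:tri(m,[a,b])
sl=T((276.9,243.2),(248,178.8));sr=T((319,267),(294.3,207.4))
rl=T((281.9,284.4),(249,217));rr=T((308,259.3),(278,185.8))
for n,x in zip("sl sr rl rr".split(),(sl,sr,rl,rr)): print(n,x[0].round(4),np.round(x[1],4))
# fixed height version
Z=lambda uv,z,i:atz(m[i],uv,z)
for i,(a,b,c,d) in enumerate([((276.9,243.2),(319,267),(281.9,284.4),(308,259.3)),((248,178.8),(294.3,207.4),(249,217),(278,185.8))]):
    A,B,C,D=Z(a,.025,i),Z(b,.025,i),Z(c,.1,i),Z(d,.1,i)
    ang=lambda p,q:np.degrees(np.arctan2(*(q-p)[1::-1])).round(1)
    print("stud mid",((A+B)/2).round(4),np.linalg.norm(A-B).round(4),ang(A,B),"rib mid",((C+D)/2).round(4),np.linalg.norm(C-D).round(4),ang(C,D))
c=lambda l:((l[0]+l[2])/2,(l[1]+l[3])/2)
print("cap",T(c([268.4,243.2,317.8,292.7]),c([236.5,169.9,291.4,225.3])))
print("dish",atz(m[0],c([331.3,38.9,451.7,167.3]),0.018))
print(robot.read_state()['q'][6])
```

```text
sl [ 0.4609 -0.2318  0.0332] [0. 0.]
sr [ 0.5317 -0.2476  0.0326] [0.0006 0.0006]
rl [ 0.4858 -0.2649  0.0977] [0.0002 0.0002]
rr [ 0.5074 -0.2181  0.1045] [0. 0.]
stud mid [ 0.4968 -0.2419  0.025 ] 0.0741 -12.0 rib mid [ 0.4968 -0.2417  0.1   ] 0.0493 63.8
stud mid [ 0.4953 -0.2411  0.025 ] 0.0735 -12.9 rib mid [ 0.4965 -0.2416  0.1   ] 0.0503 65.3
cap (array([ 0.4941121 , -0.23903249,  0.09241666]), [np.float64(0.0011183306352566737), np.float64(0.0011183306352567236)])
dish [0.55227341 0.00911885 0.018     ]
0.8455096421580405
```

```bash
python3 -c "
from h import *
go([0.4964,-0.2415,0.17])"
```

```text
shift [ 0.0114 -0.0644  0.1254] toolx [-0.329  0.944  0.   ] tilt [0.001  0.0004] yaw x deg 109.2
```

```bash
python3 -m inch '[{"xyz":[0.0114,-0.0644,0.06],"rotation":[0,0,0.78]},{"xyz":[0.0114,-0.0644,0.06],"rotation":[0,0,0.78]},{"xyz":[0.0114,-0.0644,0.125],"rotation":[0,0,0.78]},{"xyz":[0.0114,-0.0644,0.125],"rotation":[0,0,0.78]},{"xyz":[0.0114,-0.0644,0.125],"rotation":[0,0,0.78]},{"xyz":[0.0114,-0.0644,0.125],"rotation":[0,0,0.78]},{"xyz":[0.0114,-0.0644,0.125],"rotation":[0,0,0.78]},{"xyz":[0.0114,-0.0644,0.125],"rotation":[0,0,0.78]}]'
python3 - <<'E'
from h import *
go([0.4964,-0.2415,0.065]); m,im,o=shot("wrist","w3",["cap"])
cv2.imwrite("pics/w3s.png",im[100:480]);print(proj(m,[[.4964,-.2415,.1]]),robot.read_state()["q"].round(2))
E
```

```text
time: 4.17
position: [0.4965, -0.2421, 0.17]
eef_rot: [0.0, 0.845, 0.534, 0.0]
contact_force: [0.4, -0.3, 0.3]
opening: 1.002
shift [ 0.0005 -0.0004  0.105 ] toolx [ 0.43   0.903 -0.   ] tilt [ 0.0004 -0.0002] yaw x deg 64.6
cap [([281.4, 194.3, 356.6, 274.1], 0.92)]
[[319.05500273 235.62415304]] [-0.08  0.48  0.62  2.04 -0.41  0.74  0.36]
```

View pics/w3s.png

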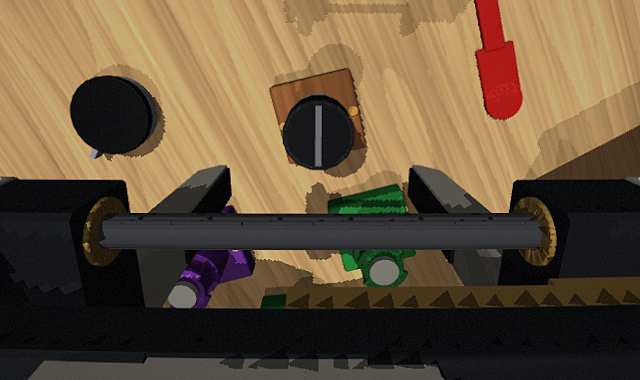

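The cap is centred between the jaws, with the rib at (318,236) agreeing with the prediction (319,236). The rib lies along tool x. Descending now.

```bash
python3 -m inch '[{"xyz":[0.0005,-0.0004,0.035],"rotation":[0,0,0]},{"xyz":[0.0005,-0.0004,0.065],"rotation":[0,0,0]},{"xyz":[0.0005,-0.0004,0.085],"rotation":[0,0,0]},{"xyz":[0.0005,-0.0004,0.1],"rotation":[0,0,0]},{"xyz":[0.0005,-0.0004,0.105],"rotation":[0,0,0]},{"xyz":[0.0005,-0.0004,0.105],"rotation":[0,0,0]},{"xyz":[0.0005,-0.0004,0.105],"rotation":[0,0,0]}]'
python3 -m inch '[{"xyz":[0,0,0],"rotation":[0,0,0]},{"xyz":[0,0,0],"rotation":[0,0,0]},{"xyz":[0,0,0],"rotation":[0,0,0]},{"xyz":[0,0,0],"rotation":[0,0,0]},{"xyz":[0,0,0],"rotation":[0,0,0]},{"xyz":[0,0,0],"rotation":[0,0,0]},{"xyz":[0,0,0],"rotation":[0,0,0]},{"xyz":[0,0,0],"rotation":[0,0,0]}]' 1
python3 -c "
from h import *
go([0.4964,-0.2415,0.065]);print(robot.read_state()['ft_torque'])"
```

```text
time: 4.85
position: [0.4964, -0.2422, 0.0655]
eef_rot: [0.0, 0.846, 0.534, 0.0]
contact_force: [0.2, -0.4, -0.2]
opening: 1.002
time: 5.52
position: [0.4961, -0.2418, 0.0649]
eef_rot: [0.0, 0.846, 0.533, 0.0]
contact_force: [-0.8, 0.1, 1.6]
opening: 0.612
shift [ 0.0004  0.0001 -0.0001] toolx [0.431 0.902 0.   ] tilt [0.0002 0.0001] yaw x deg 64.5
[0.11501563 0.16649714 0.03204155]
```

```bash
python3 -m inch '[{"xyz":[0,0,0],"rotation":[0,0,-0.1]},{"xyz":[0,0,0],"rotation":[0,0,-0.2]},{"xyz":[0,0,0],"rotation":[0,0,-0.3]},{"xyz":[0,0,0],"rotation":[0,0,-0.4]},{"xyz":[0,0,0],"rotation":[0,0,-0.5]},{"xyz":[0,0,0],"rotation":[0,0,-0.6]},{"xyz":[0,0,0],"rotation":[0,0,-0.7]},{"xyz":[0,0,0],"rotation":[0,0,-0.8]}]'
python3 - <<'E'
from h import *
go([0.4964,-0.2415,0.065]);s=robot.read_state();print(s['ft_torque'],s["opening"])
E
```

```text
time: 6.18
position: [0.4963, -0.2421, 0.065]
eef_rot: [0.0, 0.57, 0.822, 0.0]
contact_force: [0.8, -0.2, 0.9]
opening: 0.617
shift [ 0.0005  0.0003 -0.    ] toolx [-0.351  0.936 -0.   ] tilt [ 0.0006 -0.0003] yaw x deg 110.6
[-0.061548    0.11015925 -0.0235986 ] 0.6172729944690417
```

```bash
python3 -m inch '[{"xyz":[0,0,0],"rotation":[0,0,-0.08]},{"xyz":[0,0,0],"rotation":[0,0,-0.14]},{"xyz":[0,0,0],"rotation":[0,0,-0.14]},{"xyz":[0,0,0],"rotation":[0,0,-0.14]}]'
python3 -m inch '[{"xyz":[0,0,0],"rotation":[0,0,0]},{"xyz":[0,0,0],"rotation":[0,0,0]},{"xyz":[0,0,0],"rotation":[0,0,0]},{"xyz":[0,0,0],"rotation":[0,0,0]},{"xyz":[0,0,0],"rotation":[0,0,0]},{"xyz":[0,0,0],"rotation":[0,0,0]},{"xyz":[0,0,0],"rotation":[0,0,0]}]' 0
python3 - <<'E'
from h import *
go([0.4964,-0.2415,0.065]);s=robot.read_state();m,im,o=shot("wrist","w4",["cap"]);c=[int(v) for v in proj(m,[[.4964,-.2415,.1]])[0]];print(c)
cv2.imwrite("pics/w4s.png",cv2.resize(im[max(0,c[1]-75):c[1]+75,c[0]-100:c[0]+100],None,fx=3,fy=3,interpolation=2))
E
```

```text
time: 6.52
position: [0.4962, -0.2422, 0.0649]
eef_rot: [0.0, 0.514, 0.858, 0.0]
contact_force: [0.3, -1.1, 2.6]
opening: 0.618
time: 7.1
position: [0.4961, -0.2419, 0.0648]
eef_rot: [-0.0, 0.513, 0.859, -0.0]
contact_force: [1.1, -0.1, -0.7]
opening: 0.99
shift [ 0.0002  0.0005 -0.0002] toolx [-0.474  0.88   0.   ] tilt [-0.  0.] yaw x deg 118.3
cap [([263.2, 214.5, 377.9, 310.9], 0.64)]
[320, 286]
```

View pics/w4s.png

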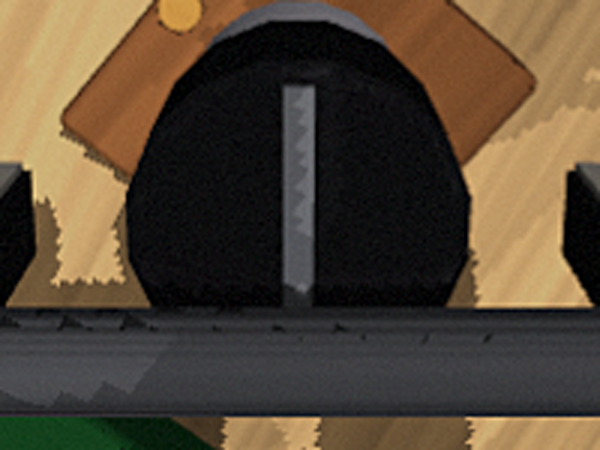

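The rib (crop centre (298,190)) still lies along tool x, so the cap turned with the jaws to about 118°. It needs about 49° more. Turning back 45° and regripping.

```bash
python3 -m inch '[{"xyz":[0,0,0],"rotation":[0,0,0.12]},{"xyz":[0,0,0],"rotation":[0,0,0.24]},{"xyz":[0,0,0],"rotation":[0,0,0.36]},{"xyz":[0,0,0],"rotation":[0,0,0.48]},{"xyz":[0,0,0],"rotation":[0,0,0.6]},{"xyz":[0,0,0],"rotation":[0,0,0.72]},{"xyz":[0,0,0],"rotation":[0,0,0.785]},{"xyz":[0,0,0],"rotation":[0,0,0.785]}]'
python3 -m inch '[{"xyz":[0,0,0],"rotation":[0,0,0]},{"xyz":[0,0,0],"rotation":[0,0,0]},{"xyz":[0,0,0],"rotation":[0,0,0]},{"xyz":[0,0,0],"rotation":[0,0,0]},{"xyz":[0,0,0],"rotation":[0,0,0]},{"xyz":[0,0,0],"rotation":[0,0,0]},{"xyz":[0,0,0],"rotation":[0,0,0]},{"xyz":[0,0,0],"rotation":[0,0,0]}]' 1
python3 -m inch '[{"xyz":[0,0,0],"rotation":[0,0,-0.1]},{"xyz":[0,0,0],"rotation":[0,0,-0.2]},{"xyz":[0,0,0],"rotation":[0,0,-0.3]},{"xyz":[0,0,0],"rotation":[0,0,-0.4]},{"xyz":[0,0,0],"rotation":[0,0,-0.5]},{"xyz":[0,0,0],"rotation":[0,0,-0.6]},{"xyz":[0,0,0],"rotation":[0,0,-0.7]},{"xyz":[0,0,0],"rotation":[0,0,-0.8]}]'
python3 -m inch '[{"xyz":[0,0,0],"rotation":[0,0,-0.05]},{"xyz":[0,0,0],"rotation":[0,0,-0.05]},{"xyz":[0,0,0],"rotation":[0,0,-0.05]},{"xyz":[0,0,0],"rotation":[0,0,-0.05]},{"xyz":[0,0,0],"rotation":[0,0,-0.05]}]'
python3 - <<'E'
from h import *
go([0.4964,-0.2415,0.065]);s=robot.read_state();print(s["ft_torque"]);m,im,o=shot("wrist","w5",["cap"]);c=[int(v) for v in proj(m,[[.4964,-.2415,.1]])[0]];print(c)
cv2.imwrite("pics/w5s.png",cv2.resize(im[max(0,c[1]-100):c[1]+50,c[0]-100:c[0]+100],None,fx=3,fy=3,interpolation=2))
E
```

```text
time: 7.87
position: [0.4962, -0.2417, 0.0647]
eef_rot: [0.0, 0.803, 0.596, -0.0]
contact_force: [-0.6, -0.1, 0.4]
opening: 1.001
time: 8.53
position: [0.4961, -0.242, 0.0648]
eef_rot: [0.0, 0.802, 0.597, 0.0]
contact_force: [0.5, -0.8, 0.7]
opening: 0.618
time: 9.2
position: [0.4963, -0.242, 0.065]
eef_rot: [0.0, 0.504, 0.864, 0.0]
contact_force: [-0.1, 0.4, 1.8]
opening: 0.615
time: 9.62
position: [0.4962, -0.2421, 0.0649]
eef_rot: [0.0, 0.485, 0.874, -0.0]
contact_force: [0.3, -1.3, 1.6]
opening: 0.618
shift [ 0.0004  0.0005 -0.0001] toolx [-0.529  0.849 -0.   ] tilt [ 0.0002 -0.0004] yaw x deg 121.9
[-0.29278956  0.04112308  0.00792146]
cap []
[320, 286]
```

View pics/w5s.png

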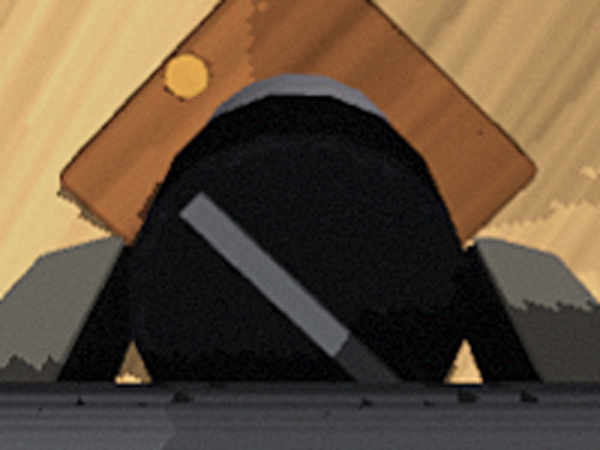

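The rib is about 45° past tool x, giving ≈167°, in line with the studs. The turn is complete, so I'll lift.

```bash
python3 -m inch '[{"xyz":[0,0,-0.01],"rotation":[0,0,0]},{"xyz":[0,0,-0.02],"rotation":[0,0,0]},{"xyz":[0,0,-0.035],"rotation":[0,0,0]},{"xyz":[0,0,-0.05],"rotation":[0,0,0]},{"xyz":[0,0,-0.07],"rotation":[0,0,0]},{"xyz":[0,0,-0.09],"rotation":[0,0,0]},{"xyz":[0,0,-0.1],"rotation":[0,0,0]},{"xyz":[0,0,-0.1],"rotation":[0,0,0]}]'
python3 - <<'E'
from h import *
s=robot.read_state();print(s["opening"])
ms,ds=[],[]
for n in("scene","side"):
    m,im,o=shot(n,n+"1",["cap","dish"]);ms.append(m);ds.append(o)
c=lambda l:((l[0]+l[2])/2,(l[1]+l[3])/2)
for t in("cap","dish"):
    try: print(t,tri(ms,[c(d[t][0][0]) for d in ds]))
    except Exception as e: print(e)
# dish model fit: rim circle centre by matching projected bbox in both views
from scipy.optimize import least_squares
th=np.linspace(0,2*np.pi,90)
def res(x):
    r=[]
    for m,d in zip(ms,ds):
        p=np.vstack([proj(m,np.c_[x[0]+R*np.cos(th),x[1]+R*np.sin(th),0*th+z]) for R,z in((.085,.02),(.07,0))])
        r+=list(np.r_[p.min(0),p.max(0)]-np.array(d["dish"][0][0]))
    return r
f=least_squares(res,[.55,.007],loss="soft_l1");print("dish fit",f.x,np.round(res(f.x),1))
go([f.x[0],f.x[1],0.165])
E
```

```text
time: 10.38
position: [0.4971, -0.2423, 0.1674]
eef_rot: [0.002, 0.485, 0.875, 0.0]
contact_force: [0.1, -0.7, -0.1]
opening: 0.613
0.6132488824573968
cap [([274.6, 202.0, 299.3, 222.4], 0.8), ([271.3, 234.1, 317.2, 279.0], 0.25)]
dish [([318.6, 288.4, 391.6, 346.2], 0.77)]
cap [([349.0, 207.3, 379.2, 238.6], 0.93)]
dish [([336.6, 221.0, 403.5, 255.1], 0.95)]
cap (array([ 0.49551437, -0.24292724,  0.17911431]), [np.float64(0.00367967867105678), np.float64(0.003679678671056758)])
dish (array([0.55242667, 0.00433609, 0.00630293]), [np.float64(0.004042397343791945), np.float64(0.004042397343791876)])
dish fit [0.5547184  0.00771978] [-0.4  2.2 -0.9 -2.3 -0.8 -4.7 -0.  -2.1]
shift [ 0.18    0.1824 -0.0012] toolx [-0.53   0.848  0.001] tilt [-0.0018  0.0006] yaw x deg 122.0
```

Cap is held at z≈0.18. Moving over the dish.

```bash
python3 -m inch '[{"xyz":[0.02,0.02,0],"rotation":[0,0,0]},{"xyz":[0.045,0.045,0],"rotation":[0,0,0]},{"xyz":[0.07,0.07,0],"rotation":[0,0,0]},{"xyz":[0.095,0.095,0],"rotation":[0,0,0]},{"xyz":[0.12,0.12,0],"rotation":[0,0,0]},{"xyz":[0.145,0.147,0],"rotation":[0,0,0]},{"xyz":[0.17,0.172,0],"rotation":[0,0,0]},{"xyz":[0.18,0.182,0],"rotation":[0,0,0]}]'
python3 -m inch '[{"xyz":[0,0,0.03],"rotation":[0,0,0]},{"xyz":[0,0,0.06],"rotation":[0,0,0]},{"xyz":[0,0,0.08],"rotation":[0,0,0]},{"xyz":[0,0,0.1],"rotation":[0,0,0]},{"xyz":[0,0,0.11],"rotation":[0,0,0]},{"xyz":[0,0,0.115],"rotation":[0,0,0]},{"xyz":[0,0,0.115],"rotation":[0,0,0]},{"xyz":[0,0,0.115],"rotation":[0,0,0]}]'
python3 - <<'E'
from h import *
go([.5545,.0077,0.008]);s=robot.read_state();print(s["opening"])
m,im,o=shot("wrist","w6",["dish"]);a=im
_,b,o=shot("scene","s6",["cap","dish"]);_,c,o=shot("side","d6",["cap","dish"])
cv2.imwrite("pics/p6.png",np.hstack([cv2.resize(a[120:420,120:520],(400,300)),cv2.resize(b[250:370,280:440],(400,300))]))
E
```

```text
time: 11.35
position: [0.5555, 0.0127, 0.1638]
eef_rot: [-0.001, 0.482, 0.876, 0.0]
contact_force: [0.5, 0.8, -0.4]
opening: 0.618
time: 12.02
position: [0.5551, 0.0069, 0.0502]
eef_rot: [0.0, 0.485, 0.875, 0.0]
contact_force: [0.5, 0.7, 0.1]
opening: 0.616
shift [ 0.001  -0.0001  0.0422] toolx [-0.53   0.848 -0.   ] tilt [ 0.0002 -0.0001] yaw x deg 122.0
0.6156357008161092
dish [([193.0, 119.1, 438.8, 358.3], 0.56)]
cap [([340.5, 296.2, 367.4, 315.3], 0.59)]
dish [([319.3, 293.8, 394.1, 344.1], 0.61)]
cap [([357.2, 206.6, 380.5, 227.7], 0.62)]
dish [([334.7, 218.3, 400.2, 254.1], 0.77)]
```

View pics/p6.png

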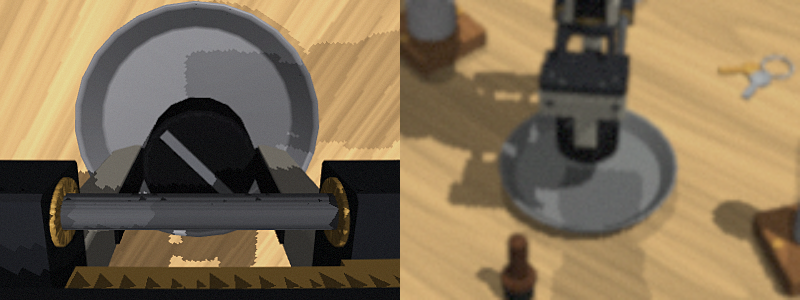

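The cap hangs upright and centred in the dish: wrist crop cap ≈(198,150), dish centre column ≈197. Lowering.

```bash
python3 -m inch '[{"xyz":[0.001,0,0.015],"rotation":[0,0,0]},{"xyz":[0.001,0,0.027],"rotation":[0,0,0]},{"xyz":[0.001,0,0.034],"rotation":[0,0,0]},{"xyz":[0.001,0,0.038],"rotation":[0,0,0]},{"xyz":[0.001,0,0.039],"rotation":[0,0,0]},{"xyz":[0.001,0,0.039],"rotation":[0,0,0]},{"xyz":[0.001,0,0.039],"rotation":[0,0,0]}]'
python3 -m inch '[{"xyz":[0,0,0.001],"rotation":[0,0,0]},{"xyz":[0,0,0.001],"rotation":[0,0,0]},{"xyz":[0,0,0.002],"rotation":[0,0,0]},{"xyz":[0,0,0.002],"rotation":[0,0,0]},{"xyz":[0,0,0.002],"rotation":[0,0,0]}]'
```

```text
time: 13.0
position: [0.5546, 0.008, 0.0112]
eef_rot: [0.0, 0.485, 0.875, 0.0]
contact_force: [0.6, 0.5, -1.1]
opening: 0.619
time: 13.42
position: [0.5544, 0.0081, 0.0089]
eef_rot: [0.0, 0.485, 0.875, 0.0]
contact_force: [1.0, 0.1, -1.1]
opening: 0.619
```

```bash
python3 -m inch '[{"xyz":[0,0,0.001],"rotation":[0,0,0]},{"xyz":[0,0,0.001],"rotation":[0,0,0]},{"xyz":[0,0,0.001],"rotation":[0,0,0]}]'
python3 -m inch '[{"xyz":[0,0,0.001],"rotation":[0,0,0]},{"xyz":[0,0,0.001],"rotation":[0,0,0]},{"xyz":[0,0,0.001],"rotation":[0,0,0]}]'
```

```text
time: 13.67
position: [0.5543, 0.0081, 0.0077]
eef_rot: [-0.0, 0.485, 0.875, -0.0]
contact_force: [0.5, -0.1, -0.5]
opening: 0.617
time: 13.92
position: [0.5543, 0.008, 0.0067]
eef_rot: [-0.0, 0.485, 0.875, -0.0]
contact_force: [-1.2, 0.3, -0.3]
opening: 0.615
```

```bash
python3 -m inch '[{"xyz":[0,0,0.0006],"rotation":[0,0,0]},{"xyz":[0,0,0.0006],"rotation":[0,0,0]},{"xyz":[0,0,0.0006],"rotation":[0,0,0]}]'
python3 -m inch '[{"xyz":[0,0,0.0006],"rotation":[0,0,0]},{"xyz":[0,0,0.0006],"rotation":[0,0,0]},{"xyz":[0,0,0.0006],"rotation":[0,0,0]}]'
```

```text
time: 14.17
position: [0.5544, 0.0081, 0.0063]
eef_rot: [0.0, 0.485, 0.875, 0.0]
contact_force: [-0.0, -0.1, 1.8]
opening: 0.62
time: 14.42
position: [0.5544, 0.0081, 0.0063]
eef_rot: [0.0, 0.485, 0.875, 0.0]
contact_force: [-1.8, 0.7, 10.5]
opening: 0.621
```

Contact at 0.0063, about 10 N. Backing off slightly, then opening just enough to clear the cap.

```bash
python3 -m inch '[{"xyz":[0,0,-0.0006],"rotation":[0,0,0]},{"xyz":[0,0,-0.0006],"rotation":[0,0,0]}]'
python3 -m inch '[{"xyz":[0,0,0],"rotation":[0,0,0]},{"xyz":[0,0,0],"rotation":[0,0,0]},{"xyz":[0,0,0],"rotation":[0,0,0]},{"xyz":[0,0,0],"rotation":[0,0,0]},{"xyz":[0,0,0],"rotation":[0,0,0]}]' 0.22
python3 -m inch '[{"xyz":[0,0,-0.005],"rotation":[0,0,0]},{"xyz":[0,0,-0.012],"rotation":[0,0,0]},{"xyz":[0,0,-0.02],"rotation":[0,0,0]},{"xyz":[0,0,-0.04],"rotation":[0,0,0]},{"xyz":[0,0,-0.07],"rotation":[0,0,0]},{"xyz":[0,0,-0.1],"rotation":[0,0,0]},{"xyz":[0,0,-0.14],"rotation":[0,0,0]},{"xyz":[0,0,-0.14],"rotation":[0,0,0]}]'
python3 - <<'E'
from h import *
ms=[];ds=[]
a=shot("wrist","w7",["cap","dish"])[1]
for n in("scene","side"):
    m,im,o=shot(n,n+"7",["cap","dish"]);ms.append(m);ds.append(o)
c=lambda l:((l[0]+l[2])/2,(l[1]+l[3])/2)
for t in("cap","dish"):
    try: print(t,tri(ms,[c(d[t][0][0]) for d in ds]))
    except Exception as e: print(e)
b=cv2.imread("pics/side7.png")
cv2.imwrite("pics/p7.png",np.hstack([cv2.resize(a[60:420,80:560],(400,300)),cv2.resize(b[180:300,290:450],(400,300))]))
E
```

```text
time: 14.58
position: [0.5545, 0.008, 0.0063]
eef_rot: [0.0, 0.485, 0.875, 0.0]
contact_force: [-0.5, 0.2, 2.6]
opening: 0.618
time: 15.0
position: [0.5544, 0.0081, 0.0061]
eef_rot: [-0.0, 0.485, 0.875, -0.0]
contact_force: [-0.1, -0.3, 0.1]
opening: 0.781
time: 15.67
position: [0.5576, 0.0077, 0.1532]
eef_rot: [0.004, 0.485, 0.875, 0.003]
contact_force: [0.4, -0.2, -0.3]
opening: 0.781
cap [([285.7, 188.7, 348.2, 251.9], 0.86)]
dish [([227.2, 128.1, 398.5, 298.7], 0.57)]
cap [([343.8, 303.9, 367.5, 329.5], 0.74)]
dish [([321.2, 293.0, 394.4, 345.1], 0.78)]
cap [([359.7, 219.6, 378.1, 244.3], 0.68)]
dish [([338.7, 218.3, 403.3, 256.7], 0.9)]
cap (array([0.55391908, 0.01115975, 0.01748091]), [np.float64(0.0002870968000411197), np.float64(0.0002870968000409716)])
dish (array([0.55441321, 0.01162107, 0.00493787]), [np.float64(0.006142822831806484), np.float64(0.006142822831806542)])
```

View pics/p7.png

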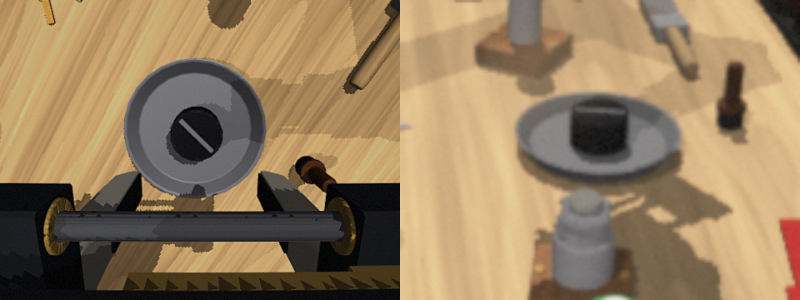

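The cap stands upright in the middle of the dish (wrist crop ≈(196,135), dish centre ≈(195,128)). The tin's neck is bare and the gripper is clear. Handing in.

```bash
python3 -m inch '[{"xyz":[0,0,0],"rotation":[0,0,0]},{"xyz":[0,0,0],"rotation":[0,0,0]},{"xyz":[0,0,0],"rotation":[0,0,0]}]'; python3 -c "
from cell import robot
print(robot.sign_off())"
```

```text
time: 16.37
position: [0.5543, 0.008, 0.1459]
eef_rot: [-0.0, 0.485, 0.875, -0.0]
contact_force: [-0.2, -0.2, 0.3]
opening: 0.779
the job is handed in; nothing more can be done
None
```

I opened the low tin and set its cap down right way up in the grey dish. The job was handed in at about 16.4 s; no verdict is reported.

- **Unscrewing:** I turned the cap anticlockwise in two twists of about 54° and 49°, with a fresh grip between them. In the wrist picture the rib then stood at about 167°, against 167.5° for the studs.
- **Placing:** I lifted the cap straight off and lowered it onto the dish floor. I felt about 10 N at contact, backed off, opened the fingers just past the cap and withdrew upward.

**Last checks:**
- The pictures show the cap upright in the middle of the dish, the dish level and the tin's neck bare.
- The network boxes put the cap within about 1 mm of the dish's centre. My earlier dish measurements differed from this by up to 7 mm (y from 0.004 to 0.012), well inside the 45 mm allowed.
- The wrist force read about 0, with the gripper about 14 cm above the dish floor.
- I could not tell whether the cap or the fingertips touched the dish floor first. If it was the fingertips, the cap settled by about 1 mm at most when released.

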